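Call the packer and point out the scorched tart

TASK

Press the red call button on the counter to get the packer's attention. Then show, by pointing only, what is to be thrown away and where: point down at the one scorched, blackened egg tart on the tray with your fingertips a few centimetres above its middle and stay there for a good two seconds, then point in the same way for a good two seconds at the blue waste tub, a few centimetres above the middle of its open top. Do not touch the food, tray, tub, carton, bowl or tongs, and point at nothing else: keep your fingertips about 10 cm or more above the other tarts, the carton and the bowl when you pass over them.

Things in the scene. Friction and masses are not known exactly. Their poses are not given: they have to be found in the camera images.
- bell (a joint): travel of the red call button in m: 0 = up, 0.006 = fully down; the button is a spring button and needs about 5 N to go fully down; 0.004 or more rings it, and it comes back up when let go
- bell_top (a point): centre of the top face of the red call button, a round cap 40 mm across on a dark metal housing that stands fixed on the counter; pressed straight down. The button, tub, carton and bowl may each stand at any of four places, two on either side of the tray
- tray: low bright metal baking tray, 210 x 300 mm, rim 22 mm high, floor 4 mm thick, fixed on the counter; six egg tarts stand on it in two rows of three, about 90 mm apart. Origin at the centre of its underside
- tart_scorched: the scorched tart: egg tart with a blackened top and dark brown crust in a silver foil cup, 76 mm across, 27 mm high, loose on the tray. Origin at the centre of its underside (4 mm above the counter), z up, so its top is 27 mm above the origin
- tart_a: good egg tart, yellow top with small brown spots and golden crust, 76 mm across, 27 mm high, loose on the tray. Origin at the centre of its underside
- tart_b: good egg tart, yellow top with small brown spots and golden crust, 76 mm across, 27 mm high, loose on the tray. Origin at the centre of its underside
- tart_c: good egg tart, yellow top with small brown spots and golden crust, 76 mm across, 27 mm high, loose on the tray. Origin at the centre of its underside
- tart_d: good egg tart, yellow top with small brown spots and golden crust, 76 mm across, 27 mm high, loose on the tray. Origin at the centre of its underside
- tart_e: good egg tart, yellow top with small brown spots and golden crust, 76 mm across, 27 mm high, loose on the tray. Origin at the centre of its underside
- tub: the waste tub: blue open-topped plastic box, 100 x 100 x 70 mm high, walls 4 mm, loose on the counter. Origin at the centre of its underside, so the middle of its open top is 70 mm above the origin
- carton: takeaway carton: brown open cardboard box, 100 x 100 x 50 mm high, loose on the counter. Origin at the centre of its underside. Not to be touched
- bowl: shallow metal bowl, 100 mm across, 45 mm high, loose on the counter. Origin at the centre of its underside. Not to be touched
- tongs: steel serving tongs, 250 mm long, 50 mm wide, 13 mm high, lying on the counter to the right. Origin at mid length on the underside, x along the tongs. Not to be touched
- bell_base: dark housing of the call button, fixed on the counter. Origin at the centre of its underside

How it is judged:
By the outcome, as a careful person would: the job done as asked, in the order asked, and still so for the second after the job is handed in, with the robot touching nothing.
It also fails if it takes over 56 s, if anything falls off the work surface, if the arm or the gripper's body presses on something with over 40 N, if the wrist force passes 120 N, or if a joint passes its speed limit or range.

ROBOT

A 7-joint arm with a two-finger parallel gripper is mounted at the origin on the work surface. World frame = base frame: x ahead of the robot, y to its left, z up, the work surface at z = 0. Lengths are in m, angles in rad, forces in N, time in s.
With the tool pointing down it reaches from about 0.4 to 0.875 m from the base axis. Payload 6.5 kg.
Tool frame: the origin (TCP) lies on the front face of the gripper's body, between the roots of the fingers; the fingertips stand 73 mm ahead of it and the grasp point (between the pads) lies 54 mm ahead of it; z points along the fingers, y is the direction in which the jaws open and shut (so a half turn about z gives the same grasp; the last joint's range is limited). The gripper opens to 85 mm and grips with 20 to 120 N. Pads are 22 mm wide; open, the fingers measure 114 mm over their backs; the gripper's body (76 mm by 85 mm) begins 54 mm behind the grasp point. The pads swing forward as they close: fully open they stand 13 mm farther back than shut.
Start: joints at [1.138, 0.536, -0.004, 1.538, 0.003, 1.067, -0.071], TCP at [0.233, -0.607, 0.304] pointing down, gripper open.
Joint ranges: [-2.7, 2.7], [-0.37, 2.16], [-1.27, 1.26], [0.24, 2.4], [-1.31, 4.45], [0.19, 1.91], [-2.76, 2.76]. Speed limits (rad/s): [2.39, 2.39, 3.14, 3.14, 3.14, 3.14, 3.14].

INTERFACE

Orientations are given as a unit quaternion [x, y, z, w].
In Python, from cell import manip gives the robot as it stands.
- The arm moves only by the tool play_rows, never from a script. Its argument "deltas" is text: rows parted by semicolons, each of 7 numbers parted by spaces: the turn, a rotation vector about the world's x, y, z in rad, then the shift along the world's x, y, z in mm, then the opening, from 0 (shut) to 1 (fully open). A call has 1 to 8 rows; each row is the pose to reach, as a shift and turn from the pose commanded when the call began; what a row does not reach only later rows make up. A row lasts 1/8 s, in which the tool goes at most 62.5 mm and 10.7 degrees, less where a joint would pass 70% of its speed; a pose out of reach is approached as far as the arm can. A call with a gripper value outside its range is refused whole. The fingers move at their own pace and stop on an object; "newtons" is the grip in N (left out, the last holds). Time passes only in rows, so rows that repeat a pose let the fingers close. It gives the time, the measured TCP pose, the force and the opening at its end, in the units of the state.
- manip.state(): the state, without advancing time (a new reading comes with each control period).
- manip.snapshot(name): name is "scene" or "top" or "wrist"; returns (picture, depth): 384x512x3 uint8, blue, green, red; 384x512 float32, m along the optical axis (not along the pixel's ray), 0 where there is no reading.
- manip.camera_params(name): a dict with "fx", "fy", "cx", "cy" (pixels), "k1" (the pictures are not rectified: a ray, as slopes to the right and down, at radius r is drawn at 1 + k1 r^2 times it, then the intrinsics apply), "position" and "orientation" of the camera in the world. Camera axes: x right, y up, looking along -z (the intrinsics and any distortion apply to the point x, -y, -z); pixel columns grow to the right and rows downward; lengths in m; the calibration is good to about 2 mm. A picture is of the moment at which its call begins: read the wrist's pose just before it. camera_params takes no time and is no camera call; for the wrist camera it gives the pose at the moment of the call.
- manip.job_done(): hands the job in, once; it reports no verdict.
The state is a dict: "t": time; "joint_positions": joint angles; "dq": joint speeds; "joint_torque": joint torques, N m; "eef_pos": TCP position; "eef_rot": TCP orientation; "force": force on the tool from outside, world axes, zero at the start; "wrist_torque": the same for the moment, N m; "width": opening from 0.0 (shut) to 1.0 (fully open).
Only numpy, scipy, OpenCV 4.12 (cv2) and the standard library are available. Lean on these libraries where they do the work, as an engineer would, in place of code of your own. Each camera call takes 0.05 s, during which the arm holds its last target.

## Working session

There is one attempt and no reset: what is moved stays moved. The work goes in short steps, Python scripts to look and compute and a tool call to move; the robot and the scene stay as the last step left them, time stands still between calls to the robot, and variables do not carry over. Pictures are saved under pics/ and viewed, and the job is handed in when it is done.

Besides the shell and the picture viewer there is one more tool, called by a JSON object that holds its "name" and its "arguments", one argument or row to a line. play_rows: Moves the arm, as the interface text tells. Its arguments: {"type":"object","properties":{"deltas":{"type":"string"},"newtons":{"type":"number"}},"required":["deltas"]}

```bash
mkdir -p pics
cat > h.py <<'E'
import numpy as np,cv2
from cell import manip
from scipy.spatial.transform import Rotation as R
def world(name,d,p=None):
    p=p or manip.camera_params(name)
    h,w=d.shape
    K=np.array([[p['fx'],0,p['cx']],[0,p['fy'],p['cy']],[0,0,1.]])
    u,v=np.meshgrid(np.arange(w),np.arange(h))
    pts=np.stack([u,v],-1).reshape(-1,1,2).astype(float)
    n=cv2.undistortPoints(pts,K,np.array([p['k1'],0,0,0.])).reshape(h,w,2)
    c=np.stack([n[...,0]*d,-n[...,1]*d,-d],-1)
    return c@R.from_quat(p['orientation']).as_matrix().T+np.array(p['position'])
E
python3 - <<'E'
from h import *
s=manip.state();print({k:np.round(v,3) for k,v in s.items()})
for n in ['top','scene']:
    im,d=manip.snapshot(n);cv2.imwrite(f'pics/{n}0.png',im);np.savez(f'{n}0.npz',im=im,d=d);print(n,manip.camera_params(n))
E
```

```text
{'t': np.float64(0.0), 'joint_positions': array([ 1.138,  0.537, -0.004,  1.539,  0.003,  1.067, -0.071]), 'dq': array([-0.001,  0.   , -0.001,  0.   ,  0.001, -0.001,  0.   ]), 'joint_torque': array([ 0.0000e+00, -5.8339e+01,  1.0490e+00, -2.5910e+01,  1.2000e-02,
        1.0000e-02, -0.0000e+00]), 'eef_pos': array([ 0.233, -0.606,  0.303]), 'eef_rot': array([ 0.983,  0.182, -0.   , -0.001]), 'force': array([-0.08 , -0.231, -0.328]), 'wrist_torque': array([-0.047,  0.003, -0.068]), 'width': np.float64(0.996)}
top {'fx': 371.04852680459345, 'fy': 371.04852680459345, 'cx': 249.17592648514187, 'cy': 196.27185417072076, 'k1': -0.11409716281494423, 'position': array([ 0.43826629, -0.10266732,  1.01465946]), 'orientation': array([-0.03406799,  0.03473546,  0.71646054, -0.69592896])}
scene {'fx': 420.8900934593282, 'fy': 420.8900934593282, 'cx': 258.131448951326, 'cy': 190.588646463116, 'k1': -0.10806569656564749, 'position': array([ 1.24518912, -0.49790995,  0.88266946]), 'orientation': array([0.32885666, 0.18695282, 0.45505484, 0.8061185 ])}
```

View pics/top0.png

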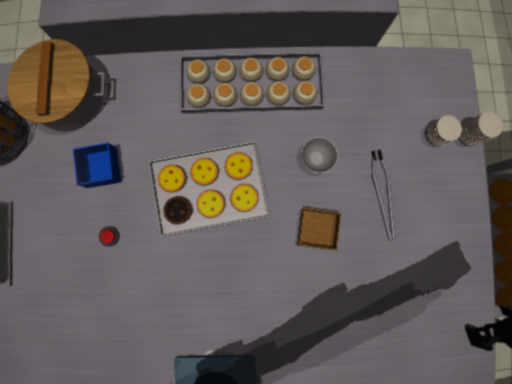

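View pics/scene0.png

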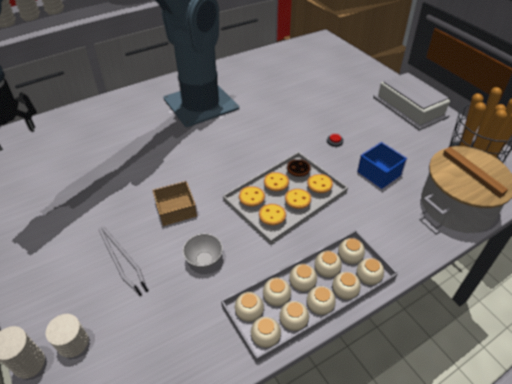

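The top view shows the red button at (108,236), the tub at (97,165) and the scorched tart at (178,209). The carton is at (319,228), the bowl at (319,155) and the tongs around (384,195). Next I'll measure positions.

Run:
```python
from h import *
for n in ['top','scene']:
    z=np.load(n+'0.npz');im,d=z['im'],z['d'];W=world(n,d)
    hsv=cv2.cvtColor(im,cv2.COLOR_BGR2HSV);H,S,V=[hsv[...,i].astype(int) for i in range(3)]
    x,y,Z=W[...,0],W[...,1],W[...,2]
    reg=(d>0)&(x>.2)&(x<.75)&(abs(y)<.45)&(Z<.15)
    def rep(nm,m):
        m=m&reg; print(n,nm,m.sum(),'mean',W[m].mean(0).round(4),'mid',((W[m].min(0)+W[m].max(0))/2).round(4),'ext',np.ptp(W[m],axis=0).round(3),'z',np.percentile(Z[m],[5,50,95]).round(4))
        if m.sum()>4: 
            r=cv2.minAreaRect((W[m][:,:2]*1000).astype(np.float32));print('   rect',np.round(r[0],1),np.round(r[1],1),round(r[2],1))
    red=((H<8)|(H>172))&(S>150)&(V>80)&(y>.1)
    rep('bell',red); rep('bellhi',red&(Z>np.percentile(Z[red&reg],30)))
    blue=(H>105)&(H<130)&(S>150)
    rep('tub',blue);rep('tubrim',blue&(Z>.06))
    if n=='top':
        print('table z',Z[280:300,120:180].mean())
        c=W[209,178];print('near',c)
        near=(np.hypot(x-c[0],y-c[1])<.05)
        rep('scorch dark',near&(V<90)&(Z>.015))
        rep('scorch high',near&(Z>.02))
        yl=(H>18)&(H<32)&(S>170)&(V>150)&reg
        k,l,st,ce=cv2.connectedComponentsWithStats(yl.astype(np.uint8))
        for i in range(1,k):
            if st[i,4]>100: print('yellow',ce[i].round(),W[l==i].mean(0).round(3))
        for nm,(u,v) in dict(carton=(319,228),bowl=(319,155)).items():
            print(nm,W[v,u].round(3))
        tall=(d>0)&(Z>.03)&(x>.15)&(x<.9)&(abs(y)<.6)
        k,l,st,ce=cv2.connectedComponentsWithStats(tall.astype(np.uint8))
        for i in range(1,k):
            if st[i,4]>40: q=W[l==i];print('obj',ce[i].round(),q.min(0).round(3),q.max(0).round(3))
```

```text
top bell 159 mean [0.4379 0.2852 0.0203] mid [0.4382 0.2872 0.0163] ext [0.038 0.041 0.016] z [0.0173 0.0205 0.023 ]
   rect [438.6 286.4] [39.4 36.9] 62.3
top bellhi 111 mean [0.4371 0.2853 0.0213] mid [0.4369 0.2848 0.0219] ext [0.035 0.036 0.005] z [0.0198 0.0212 0.0232]
   rect [437.5 284.1] [34.6 36.7] 11.4
top tub 1554 mean [0.6352 0.3094 0.026 ] mid [0.6303 0.3073 0.0352] ext [0.109 0.111 0.076] z [0.0005 0.0174 0.0681]
   rect [629.9 306.8] [ 99.2 100.8] 8.0
top tubrim 265 mean [0.6298 0.2998 0.0664] mid [0.6299 0.3075 0.0666] ext [0.108 0.11  0.013] z [0.0608 0.067  0.0712]
   rect [630.  307.3] [ 98.8 100. ] 7.9
table z 0.0021965704038196406
near [0.50575292 0.08577638 0.03066776]
top scorch dark 591 mean [0.5033 0.0884 0.0299] mid [0.5036 0.0889 0.0289] ext [0.071 0.071 0.012] z [0.0265 0.03   0.0328]
   rect [503.5  88.9] [70.9 70. ] 88.3
top scorch high 623 mean [0.5025 0.0894 0.0297] mid [0.5104 0.0906 0.0286] ext [0.089 0.074 0.012] z [0.0262 0.0299 0.0328]
   rect [502.9  89.9] [74.4 74.6] 49.4
yellow [238. 165.] [ 0.62  -0.077  0.03 ]
yellow [204. 171.] [0.607 0.016 
[... 1433 characters left out ...]
53]
obj [490. 334.] [ 0.196 -0.595  0.245] [ 0.265 -0.532  0.385]
scene bell 67 mean [0.4426 0.2786 0.0206] mid [0.4407 0.2805 0.0199] ext [0.033 0.035 0.012] z [0.0162 0.021  0.0243]
   rect [440.3 280.5] [33.7 31.6] 56.7
scene bellhi 47 mean [0.4415 0.2799 0.022 ] mid [0.4413 0.2803 0.0224] ext [0.031 0.032 0.007] z [0.0194 0.0219 0.0246]
   rect [441.7 279.9] [29.7 31.3] 6.6
scene tub 1325 mean [0.6324 0.3031 0.0369] mid [0.6303 0.3053 0.036 ] ext [0.113 0.112 0.075] z [0.0036 0.0381 0.0674]
   rect [630.3 305.8] [102.  104.9] 6.8
scene tubrim 234 mean [0.64   0.2973 0.0654] mid [0.6323 0.3055 0.0668] ext [0.107 0.108 0.014] z [0.0606 0.0654 0.071 ]
   rect [631.6 304.9] [100.6 102.2] 7.6
```

{"name": "play_rows", "arguments": {
  "deltas": "0 0 0 20 40 10 0; 0 0 0 45 90 20 0; 0 0 0 72 142 30 0; 0 0 0 100 195 30 0; 0 0 0 128 248 30 0; 0 0 0 155 300 30 0; 0 0 0 182 352 30 0; 0 0 0 205 405 30 0",
  "newtons": 60
}}

```text
t: 1.1
eef_pos: [0.4387, -0.1999, 0.3338]
eef_rot: [0.983, 0.182, 0.0, 0.0]
force: [-0.4, -0.8, 0.1]
width: 0.001
```

{"name": "play_rows", "arguments": {
  "deltas": "0 0 0 0 40 0 0; 0 0 0 0 98 0 0; 0 0 0 0 156 0 0; 0 0 0 0 214 0 0; 0 0 0 0 272 0 0; 0 0 0 0 330 0 0; 0 0 0 0 388 -10 0; 0 0 0 0 440 -30 0"
}}

```text
t: 2.1
eef_pos: [0.4382, 0.2404, 0.3041]
eef_rot: [0.983, 0.182, 0.001, -0.0]
force: [1.4, -0.4, -0.7]
width: -0.003
```

{"name": "play_rows", "arguments": {
  "deltas": "0 0 0 0 30 -20 0; 0 0 0 0 46 -60 0; 0 0 0 0 46 -110 0; 0 0 0 0 46 -140 0; 0 0 0 0 46 -150 0; 0 0 0 0 46 -150 0; 0 0 0 0 46 -150 0; 0 0 0 0 46 -150 0"
}}

```text
t: 3.1
eef_pos: [0.4387, 0.2846, 0.155]
eef_rot: [0.983, 0.182, 0.001, -0.0]
force: [0.3, -0.8, -0.7]
width: 0.002
```

Run:
```python
from h import *
s=manip.state();print(s['t'],s['eef_pos'],s['force'])
p=manip.camera_params('wrist')
im,d=manip.snapshot('wrist');cv2.imwrite('pics/w1.png',im)
W=world('wrist',d,p)
hsv=cv2.cvtColor(im,cv2.COLOR_BGR2HSV);H,S,V=[hsv[...,i].astype(int) for i in range(3)]
m=((H<8)|(H>172))&(S>150)&(V>80)&(d>0)&(W[...,2]<.05)&(W[...,2]>.015)
print(m.sum())
if m.sum(): print(W[m].mean(0),cv2.minAreaRect((W[m][:,:2]*1000).astype(np.float32)),np.percentile(W[m][:,2],[5,50,95]))
```

```text
3.1 [0.43874528 0.28458825 0.15504104] [ 0.25208025 -0.7566017  -0.67199578]
2621
[0.43909687 0.28621592 0.02196224] ((438.7423095703125, 286.2450256347656), (35.48897171020508, 38.409481048583984), 24.346120834350586) [0.02038762 0.02210222 0.02318065]
```

View pics/w1.png

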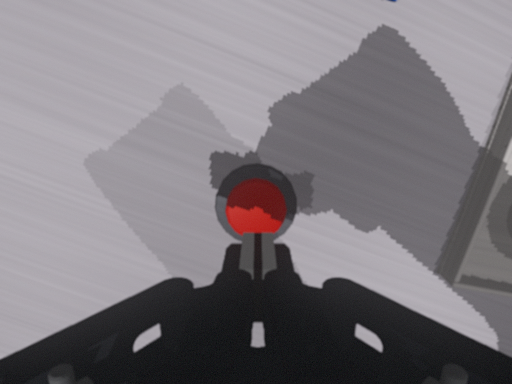

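The button sits at (257,208), directly under the shut fingertips. Next I press it in small steps.

{"name": "play_rows", "arguments": {
  "deltas": "0 0 0 0 0 -25 0; 0 0 0 0 0 -45 0; 0 0 0 0 0 -55 0; 0 0 0 0 0 -58 0; 0 0 0 0 0 -60 0; 0 0 0 0 0 -62 0; 0 0 0 0 0 -63 0; 0 0 0 0 0 -63 0"
}}

```text
t: 4.15
eef_pos: [0.4384, 0.2845, 0.0912]
eef_rot: [0.983, 0.182, 0.0, -0.0]
force: [-0.2, 0.2, 3.1]
width: 0.003
```

{"name": "play_rows", "arguments": {
  "deltas": "0 0 0 0 0 -1 0; 0 0 0 0 0 -2 0; 0 0 0 0 0 -3 0; 0 0 0 0 0 -4 0; 0 0 0 0 0 -4 0; 0 0 0 0 0 -4 0"
}}

```text
t: 4.9
eef_pos: [0.4384, 0.2846, 0.0884]
eef_rot: [0.983, 0.182, 0.001, 0.0]
force: [-4.5, -2.7, 23.1]
width: -0.001
```

{"name": "play_rows", "arguments": {
  "deltas": "0 0 0 0 0 10 0; 0 0 0 0 0 45 0; 0 0 0 0 0 100 0; 0 0 0 0 0 155 0; 0 0 0 10 -30 180 0; 0 0 0 28 -85 185 0; 0 0 0 46 -140 185 0; 0 0 0 60 -185 185 0"
}}

```text
t: 5.9
eef_pos: [0.4982, 0.0965, 0.2716]
eef_rot: [0.983, 0.182, -0.0, 0.0]
force: [0.3, 0.1, -0.8]
width: 0.0
```

{"name": "play_rows", "arguments": {
  "deltas": "0 0 0 5 -11 0 0; 0 0 0 5 -11 0 0; 0 0 0 5 -11 0 0; 0 0 0 5 -11 0 0"
}}

```text
t: 6.4
eef_pos: [0.5026, 0.0899, 0.2719]
eef_rot: [0.983, 0.184, -0.0, -0.0]
force: [0.4, -0.2, 0.3]
width: -0.001
```

Run:
```python
from h import *
s=manip.state();print(s['t'],s['eef_pos'],s['force'])
p=manip.camera_params('wrist')
im,d=manip.snapshot('wrist');cv2.imwrite('pics/w2.png',im)
W=world('wrist',d,p)
near=(d>0)&(np.hypot(W[...,0]-.503,W[...,1]-.089)<.05)&(W[...,2]>.02)&(W[...,2]<.05)
print(near.sum(),cv2.minAreaRect((W[near][:,:2]*1000).astype(np.float32)),np.percentile(W[near][:,2],[5,50,95]))
im,d=manip.snapshot('top');W=world('top',d);cv2.imwrite('pics/top2.png',im)
hsv=cv2.cvtColor(im,cv2.COLOR_BGR2HSV);H,S,V=[hsv[...,i].astype(int) for i in range(3)]
m=((H<8)|(H>172))&(S>150)&(V>80)&(abs(W[...,1]-.285)<.04)&(abs(W[...,0]-.438)<.04)
print(W[m].mean(0),np.percentile(W[m][:,2],[5,50,95]))
```

```text
6.4 [0.50263195 0.08985353 0.27186626] [ 0.35188389 -0.18752404  0.27621658]
4649 ((502.5695495605469, 89.76242065429688), (74.1708984375, 74.34016418457031), 68.77044677734375) [0.02946838 0.0314269  0.03267093]<stdin>:11: RuntimeWarning: Mean of empty slice.
  ret = um.true_divide(
Traceback (most recent call last):
IndexError: index -1 is out of bounds for axis 0 with size 0
```

View pics/w2.png

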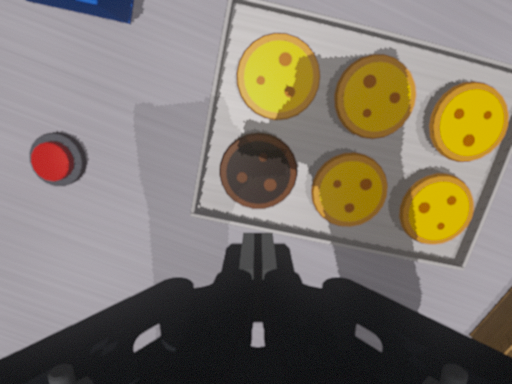

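The wrist view shows the scorched tart at (258,170), in line with the fingers, and the button is up at (50,160). Lowering now to about 3.5 cm above the tart and holding.

{"name": "play_rows", "arguments": {
  "deltas": "0 0 0 0 0 -30 0; 0 0 0 0 0 -75 0; 0 0 0 0 0 -110 0; 0 0 0 0 0 -128 0; 0 0 0 0 0 -133 0; 0 0 0 0 0 -133 0; 0 0 0 0 0 -133 0; 0 0 0 0 0 -133 0"
}}

```text
t: 7.5
eef_pos: [0.5036, 0.0883, 0.1397]
eef_rot: [0.983, 0.182, 0.001, 0.0]
force: [0.0, 0.3, -0.0]
width: 0.001
```

{"name": "play_rows", "arguments": {
  "deltas": "0 0 0 0 0 0 0; 0 0 0 0 0 0 0; 0 0 0 0 0 0 0; 0 0 0 0 0 0 0; 0 0 0 0 0 0 0; 0 0 0 0 0 0 0; 0 0 0 0 0 0 0; 0 0 0 0 0 0 0"
}}

```text
t: 8.5
eef_pos: [0.5031, 0.0882, 0.1389]
eef_rot: [0.983, 0.182, -0.0, 0.0]
force: [-0.5, -0.2, 0.8]
width: 0.003
```

{"name": "play_rows", "arguments": {
  "deltas": "0 0 0 0 0 0 0; 0 0 0 0 0 0 0; 0 0 0 0 0 0 0; 0 0 0 0 0 0 0; 0 0 0 0 0 0 0; 0 0 0 0 0 0 0; 0 0 0 0 0 0 0; 0 0 0 0 0 0 0"
}}

```text
t: 9.5
eef_pos: [0.5031, 0.0882, 0.1389]
eef_rot: [0.983, 0.182, -0.0, 0.0]
force: [0.1, 0.8, 0.3]
width: 0.001
```

{"name": "play_rows", "arguments": {
  "deltas": "0 0 0 0 0 0 0; 0 0 0 0 0 0 0; 0 0 0 0 0 0 0; 0 0 0 0 0 0 0; 0 0 0 0 0 0 0; 0 0 0 0 0 0 0"
}}

```text
t: 10.25
eef_pos: [0.5031, 0.0882, 0.1389]
eef_rot: [0.983, 0.182, -0.0, -0.0]
force: [-0.0, 0.2, 0.2]
width: 0.002
```

{"name": "play_rows", "arguments": {
  "deltas": "0 0 0 0 0 40 0; 0 0 0 0 0 95 0; 0 0 0 0 0 145 0; 0 0 0 10 17 165 0; 0 0 0 37 64 165 0; 0 0 0 65 112 165 0; 0 0 0 92 158 165 0; 0 0 0 117 200 165 0"
}}

```text
t: 11.25
eef_pos: [0.6207, 0.2899, 0.3037]
eef_rot: [0.983, 0.182, -0.0, 0.0]
force: [1.3, 0.7, -0.5]
width: 0.001
```

{"name": "play_rows", "arguments": {
  "deltas": "0 0 0 10 18 0 0; 0 0 0 10 18 0 0; 0 0 0 10 18 0 0; 0 0 0 10 18 0 0"
}}

```text
t: 11.75
eef_pos: [0.6302, 0.3047, 0.3041]
eef_rot: [0.983, 0.182, -0.0, 0.0]
force: [0.3, 0.2, 0.4]
width: -0.002
```

Run:
```python
from h import *
s=manip.state();print(s['t'],s['eef_pos'],s['force'])
p=manip.camera_params('wrist')
im,d=manip.snapshot('wrist');cv2.imwrite('pics/w3.png',im)
W=world('wrist',d,p)
hsv=cv2.cvtColor(im,cv2.COLOR_BGR2HSV);H,S,V=[hsv[...,i].astype(int) for i in range(3)]
m=(H>105)&(H<130)&(S>150)&(d>0)&(W[...,2]>.055)&(W[...,2]<.09)
print(m.sum(),cv2.minAreaRect((W[m][:,:2]*1000).astype(np.float32)),np.percentile(W[m][:,2],[5,50,95]))
```

```text
11.75 [0.63016016 0.30473197 0.30405718] [0.25369769 0.15379182 0.43297062]
2260 ((629.5751342773438, 308.16693115234375), (98.64736938476562, 98.12857055664062), 7.868234634399414) [0.05720547 0.06939138 0.07111496]
```

View pics/w3.png

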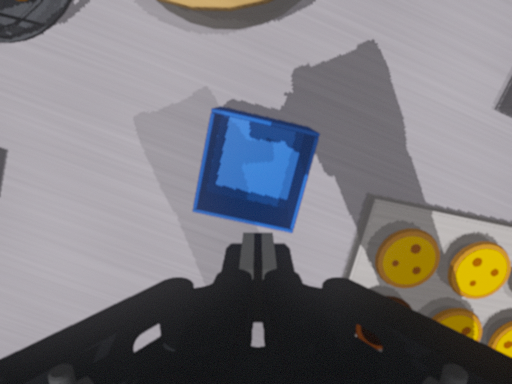

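The tub is at (256,168), in line with the fingers. The pot stands close by, so I'll check clearance before descending.

Run:
```python
from h import *
z=np.load('top0.npz');W=world('top',z['d'])
r=np.hypot(W[...,0]-.63,W[...,1]-.307)
for zz in (.08,.1,.15,.2): 
    m=(z['d']>0)&(W[...,2]>zz)&(r<.6); 
    i=np.argmin(np.where(m,r,9)); print(zz,r.flat[i].round(3),W.reshape(-1,3)[i].round(3))
```

```text
0.08 0.128 [0.744 0.365 0.119]
0.1 0.128 [0.744 0.365 0.119]
0.15 1.49 [ 1.767  1.27  -0.749]
0.2 1.49 [ 1.767  1.27  -0.749]
```

The pot is at most about 0.15 m high and 128 mm away, so there's room. Descending.

{"name": "play_rows", "arguments": {
  "deltas": "0 0 0 0 2 -30 0; 0 0 0 0 2 -75 0; 0 0 0 0 2 -108 0; 0 0 0 0 2 -122 0; 0 0 0 0 2 -126 0; 0 0 0 0 2 -126 0; 0 0 0 0 2 -126 0; 0 0 0 0 2 -126 0"
}}

```text
t: 12.8
eef_pos: [0.6305, 0.3085, 0.1789]
eef_rot: [0.983, 0.182, 0.001, -0.0]
force: [-0.0, 0.6, 0.1]
width: 0.001
```

{"name": "play_rows", "arguments": {
  "deltas": "0 0 0 0 0 0 0; 0 0 0 0 0 0 0; 0 0 0 0 0 0 0; 0 0 0 0 0 0 0; 0 0 0 0 0 0 0; 0 0 0 0 0 0 0; 0 0 0 0 0 0 0; 0 0 0 0 0 0 0"
}}

```text
t: 13.8
eef_pos: [0.6301, 0.3082, 0.1779]
eef_rot: [0.983, 0.182, 0.0, 0.0]
force: [0.2, -0.0, -0.7]
width: -0.0
```

{"name": "play_rows", "arguments": {
  "deltas": "0 0 0 0 0 0 0; 0 0 0 0 0 0 0; 0 0 0 0 0 0 0; 0 0 0 0 0 0 0; 0 0 0 0 0 0 0; 0 0 0 0 0 0 0; 0 0 0 0 0 0 0; 0 0 0 0 0 0 0"
}}

```text
t: 14.8
eef_pos: [0.6301, 0.3083, 0.1779]
eef_rot: [0.983, 0.182, -0.0, -0.0]
force: [0.6, -0.4, 0.5]
width: 0.002
```

{"name": "play_rows", "arguments": {
  "deltas": "0 0 0 0 0 0 0; 0 0 0 0 0 0 0; 0 0 0 0 0 0 0; 0 0 0 0 0 0 0; 0 0 0 0 0 0 0; 0 0 0 0 0 0 0"
}}

```text
t: 15.55
eef_pos: [0.6301, 0.3083, 0.1779]
eef_rot: [0.983, 0.182, -0.0, -0.0]
force: [0.1, 0.4, -0.5]
width: -0.002
```

{"name": "play_rows", "arguments": {
  "deltas": "0 0 0 0 0 30 0; 0 0 0 0 0 75 0; 0 0 0 0 0 120 0; 0 0 0 0 0 150 0; 0 0 0 0 0 160 0; 0 0 0 0 0 160 0; 0 0 0 0 0 160 0"
}}

```text
t: 16.42
eef_pos: [0.6296, 0.3078, 0.3359]
eef_rot: [0.983, 0.182, -0.001, 0.001]
force: [-1.0, -0.3, 0.3]
width: -0.0
```

Run:
```python
from h import *
s=manip.state();print(s['t'],s['eef_pos'],s['force'])
im,d=manip.snapshot('scene');cv2.imwrite('pics/scene4.png',im)
a=np.load('scene0.npz')['im']
W=world('scene',d)
hsv=cv2.cvtColor(im,cv2.COLOR_BGR2HSV);H,S,V=[hsv[...,i].astype(int) for i in range(3)]
m=((H<8)|(H>172))&(S>150)&(V>80)&(abs(W[...,1]-.285)<.04)&(abs(W[...,0]-.438)<.04)
if m.sum(): print('bell z',np.percentile(W[m][:,2],[5,50,95]))
```

```text
16.425 [0.62957781 0.30779478 0.33592105] [-0.99300244 -0.33703426  0.31126462]
bell z [0.01523677 0.02109587 0.02466385]
```

View pics/scene4.png

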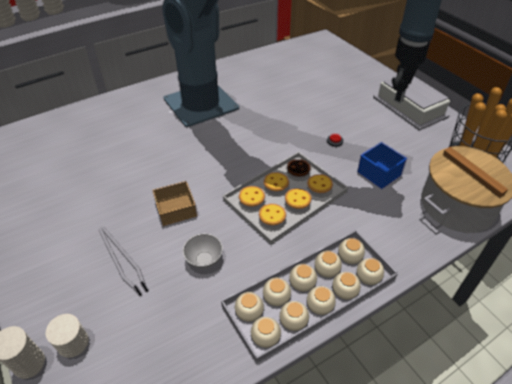

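The scene view shows everything where it was: tub at (382,165), button up at (335,140), and the gripper well clear above.

```bash
python3 -c "
from cell import manip
print(manip.job_done())"
```

```text
the job is handed in; nothing more can be done
None
```

I rang the call button, then pointed at the scorched tart and at the blue tub in that order. The job is handed in, at 16.4 s of the 56 s allowed.

- **Button:** I pressed it with the shut fingertips until it stopped going down, at about 23 N. A later picture shows it back up, with its top at about 21 mm as before. I had no direct reading of the bell joint, so the ring itself is judged from the force and the depth.
- **Scorched tart:** the fingertips stayed about 3.5 cm above its middle, within about 2 mm sideways, for about 3 s.
- **Tub:** the fingertips stayed about 3.5 cm above the middle of its open top, within about 2 mm sideways, for about 3 s. I then lifted straight up.
- **Last checks:** after the press, the force readings stayed at noise level (about 1 N). By eye, the last scene picture shows nothing moved, and the robot was touching nothing. The other tarts, the carton and the bowl were passed at 16 cm or more, going by the commanded path.

One check failed: a top-camera look at the button after pressing found nothing, because the arm was probably in the way. The wrist and scene pictures covered it instead.

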